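Index the traverser to the locomotive's road and lock it

TASK

Bring the traverser's empty deck in line with the storage road on which the locomotive stands: flick the edge of the black thumbwheel with a fingertip, click by click, without pushing the deck itself. When the deck rests in line, push the red locking bolt fully home towards the wheel with a fingertip, then draw back clear. Leave the rolling stock and everything else where it stands.

Things in the scene. Friction and masses are not known exactly. Their poses are not given: they have to be found in the camera images.
- traverser: Plywood board, 316 x 526 mm, fixed. Origin 8 mm above the table, mid-width, where the deck meets the six storage roads. +y runs along the tracks to the storage roads (y = 0 to 215 mm); deck y = -206 to -2, board end y = -302. +x runs across the tracks, away from the robot: roads 1 to 6 at x = -115 to +115 mm, 46 mm apart. Rail top at height 24 mm. Heights are above this origin.
- deck: Empty sliding deck with one length of track, 42 x 204 mm. Origin at height 0 on its centre line, at the end that meets the storage roads (board y = 0). It slides along the board's x only, driven by the thumbwheel through a belt, 46 mm a click. In line with a road when it has that road's x in the board's frame. Starts opposite road 3, which is empty. Not to be pushed by hand.
- wheel (a joint): Thumbwheel angle, rad: 0 with the deck at road 3, +1.0472 (60 deg, one click) per higher road: -2.094 at road 1, 3.142 at road 6, stops just beyond. Growing is anticlockwise from above: the free -y edge and the deck both move to +x. A sprung roller holds each click: pushed over half a click (30 deg) and left free it snaps home alone. Takes about 3 N at the studs.
- wheel_centre (a point): On the thumbwheel's upright axis, height 39 mm, at board x = -20, y = -262 mm. Black disc, radius 42 mm, top at height 36 mm, with six upright round aluminium studs on its rim for the finger, 9 mm in diameter, centres at radius 36 mm every 60 deg, top at height 52 mm. At rest in a click studs stand at 0, 60, 120.. deg from board +x, so two are at x = +-18, y = -31 mm from the axis.
- wheel_edge (a point): Fixed point of the board beside the wheel's free edge, 45 mm from the axis towards -y, height 39 mm. Neighbouring studs leave 27 mm between them. The whole -y half of the wheel and the space beyond the board's end are free from above. A clear cover (height 56 to 62 mm) lies over the other side of the wheel only, from 17 mm on the +y side of the axis.
- lock (a joint): Travel of the locking bolt, m: 0 drawn out (start), 0.012 fully home. Slides along the board's +x, towards the wheel, against about 1.5 N friction, and stays where it is left. Home, it stands between the wheel's index pins and blocks wheel and deck; between two clicks it will not go in.
- lock_knob (a point): On the axis of the bolt's upright red knob, height 40 mm, moving with it; drawn out it is 78 mm from the wheel's axis towards -x, home 66 mm. Knob 14 mm diameter (cap 17 mm), height 23 to 48 mm; free from the -x side, where the drive box (top 22 mm) reaches 20 mm beyond it.
- loco: The dark red-brown switcher locomotive with a cab, 175 x 30 x 53 mm. Stands on its wheels on one of the storage roads (any but road 3), its length along the road; origin on its centre line at wheel-bottom height, x along its length.
- boxcar_red: Dark red closed boxcar, 169 x 38 x 54 mm. Stands on its wheels on one of the storage roads (any but road 3), its length along the road; origin on its centre line at wheel-bottom height, x along its length.
- boxcar_green: Dark green closed boxcar, 169 x 38 x 54 mm. Stands on its wheels on one of the storage roads (any but road 3), its length along the road; origin on its centre line at wheel-bottom height, x along its length.
- tankcar: Black tank car, 151 x 35 x 56 mm. Stands on its wheels on one of the storage roads (any but road 3), its length along the road; origin on its centre line at wheel-bottom height, x along its length.
- gondola_brown: Brown open gondola, 181 x 37 x 31 mm. Stands on its wheels on one of the storage roads (any but road 3), its length along the road; origin on its centre line at wheel-bottom height, x along its length.
- paint_conc: Grey paint pot with a black lid, 33 mm in diameter, 36 mm tall, standing loose on the table beyond the drive end of the board; origin under its centre.

How it is judged (in metres and radians):
On the way, in this order (a step that is already met when the one before it is completed fails the run):
1. the deck rests in line with the locomotive's road while the bolt is still drawn out (y of deck in the frame of loco between -0.005 and 0.005 m and value of joint lock below 0.004 m and linear speed of deck below 0.01 m/s), for 0.2 s.
2. the locking bolt is pushed home (value of joint lock above 0.0095 m), for 0.2 s.
At the end, for the whole second after the job is handed in: The deck's centre line is within 5 mm of the locomotive's, the deck is at rest, and the locking bolt is at least 9.5 mm in (of 12 mm) (y of deck in the frame of loco between -0.005 and 0.005 m and value of joint lock above 0.0095 m and linear speed of deck below 0.005 m/s); the robot touches nothing.
It fails at once if the deck is pushed by hand (more than 2 N) (contact force between any of the arm, the fingers and deck above 2 N).
It fails at once if rolling stock is moved by more than 8 mm (distance of any of loco, boxcar_red, boxcar_green, tankcar, gondola_brown from where it was at the start of the episode above 0.008 m).
It fails at once if the paint pot is moved by more than 15 mm (distance of paint_conc from where it was at the start of the episode above 0.015 m).
It also fails if it takes over 48 s, if anything falls off the work surface, if the arm or the gripper's body presses on something with over 40 N, if the wrist force passes 120 N, or if a joint passes its speed limit or range.

ROBOT

A 6-joint arm with a two-finger parallel gripper is mounted at the origin on the work surface; the furniture and walls round the work are solid. World frame = base frame: x ahead of the robot, y to its left, z up, the work surface at z = 0. Lengths are in m, angles in degrees, forces in N, time in s.
With the tool pointing down it reaches from about 0.4 to 0.925 m from the base axis. Payload 3.4 kg.
Tool frame: the origin (TCP) lies between the finger pads; the fingertips stand tips_ahead ahead of it and the grasp point (between the pads) lies 3 mm ahead of it (tips_ahead is the distance from the TCP to the fingertips, in m); y points along the fingers, x is the direction in which the jaws open and shut, and the axes are right-handed (so a half turn about y gives the same grasp; the last joint's range is limited). The gripper opens to 85 mm and grips with 20 to 120 N. Pads are 22 mm wide; open, the fingers measure 114 mm over their backs; the gripper's body (76 mm by 85 mm) begins 54 mm behind the grasp point. The pads swing forward as they close: fully open they stand 13 mm farther back than shut.
Start: joints at [67.981, 17.578, 86.31, -0, 76.112, -4.211], TCP at [0.176, 0.547, 0.253] pointing down, gripper open.
Joint ranges: [-179.03, 179.03], [-60, 130.46], [8.19, 133.38], [-81.62, 261.62], [5.75, 156.47], [-153.77, 153.77]. Speed limits (degrees/s): [147.25, 147.25, 180, 180, 180, 180].

INTERFACE

Orientations are given as a 3x3 rotation matrix whose columns are the frame's x, y, z axes.
In Python, from cell import * gives the robot as it stands.
- The arm moves only by the tool jog_arm, never from a script. Its argument "plan" is a list that holds one entry, the list of rows, each a list of 7 numbers: the opening, from -1 (shut) to 1 (fully open), then the shift along the tool's x, y, z in m, then the turn, a rotation vector about the tool's x, y, z in rad. In form: [[[gripper, dx, dy, dz, rx, ry, rz], ...]]. A call has 1 to 5 rows; each row is the pose to reach, as a shift and turn from the pose measured when the call began, along the tool's axes at that moment; what a row does not reach only later rows make up. A row lasts 1/12 s, in which the tool goes at most 41.7 mm and 7.16 degrees, less where a joint would pass 70% of its speed; a pose out of reach is approached as far as the arm can. A call with a gripper value outside its range is refused whole. The fingers move at their own pace and stop on an object; "squeeze" is the grip in N (left out, the last holds). Time passes only in rows, so rows that repeat a pose let the fingers close. It gives the time, the measured TCP pose, the force and the opening at its end, in the units of the state.
- observe(): the state, without advancing time (a new reading comes with each control period).
- read_camera(name): name is "side" or "top" or "wrist"; returns a dict with "frame" (480x640x3 uint8, red, green, blue), "mtx" (3x3 intrinsics, pixels), "origin" and "attitude" of the camera in the world; the wrist camera has in their place "mount" (4x4, takes a point from camera to tool coordinates, whose origin is the TCP and whose axes are the tool frame's). Camera axes: x right, y down, z forward; pixel columns grow to the right and rows downward; lengths in m; the calibration is good to about 2 mm. The wrist camera is an equidistant fisheye: a pixel r from the principal point sees the ray r / f radians off the axis. A picture is of the moment at which its call begins: read the wrist's pose just before it. There is no depth.
- hand_in(): hands the job in, once; it reports no verdict.
The state is a dict: "time": time; "qpos": joint angles; "qd": joint speeds; "joint_efforts": joint torques, N m; "tool_pos": TCP position; "orientation": TCP orientation; "force": force on the tool from outside, world axes, zero at the start; "ft_torque": the same for the moment, N m; "grip_width": opening from 0.0 (shut) to 1.0 (fully open).
Only numpy, scipy, OpenCV 4.12 (cv2) and the standard library are available. Lean on these libraries where they do the work, as an engineer would, in place of code of your own. Each camera call takes 0.05 s, during which the arm holds its last target. There are 200 camera calls.

## Working session

There is one attempt and no reset: what is moved stays moved. The work goes in short steps, Python scripts to look and compute and a tool call to move; the robot and the scene stay as the last step left them, time stands still between calls to the robot, and variables do not carry over. Pictures are saved under pics/ and viewed, about 8 in all and at most 12, crops included, and the job is handed in when it is done.

Besides the shell and the picture viewer there is one more tool, called after "Request:" as name(argument=value, ...) on one line, values as JSON. jog_arm: Moves the arm, as the interface text tells. Its arguments: {"type":"object","properties":{"plan":{"type":"array","items":{"type":"array","items":{"type":"array","items":{"type":"number"}}}},"squeeze":{"type":"number"}},"required":["plan"]}

```bash
mkdir -p pics
python3 - <<'E'
from cell import *
import cv2,pickle
s=observe();print(s)
d={}
for n in("top","side"):
    c=read_camera(n);d[n]=c;cv2.imwrite(f"pics/{n}.png",c["frame"][:,:,::-1])
    print(n,c["mtx"],c["origin"],c["attitude"])
pickle.dump(d,open("c.pkl","wb"))
E
```

```text
{'time': 0.0, 'qpos': array([ 6.79804391e+01,  1.76221598e+01,  8.63833727e+01,  1.08310482e-03,
        7.61135958e+01, -4.21110403e+00]), 'qd': array([ 0.07909496,  0.03030163, -0.01479156,  0.06321872,  0.1018152 ,
       -0.03592396]), 'joint_efforts': array([-4.76939786e-04, -4.57550740e+01, -2.51916361e+01, -3.65945789e-04,
        1.30793767e-02, -4.30967731e-06]), 'tool_pos': array([0.17562143, 0.54682488, 0.25238543]), 'orientation': array([[ 3.05839349e-01, -7.96545706e-04, -9.52082800e-01],
       [ 9.52080878e-01, -1.92063685e-03,  3.05840338e-01],
       [-2.07222112e-03, -9.99997838e-01,  1.70969612e-04]]), 'force': array([-1.04982898,  0.28868306,  0.47343554]), 'ft_torque': array([ 0.01521463, -0.01166694,  0.02092835]), 'grip_width': 1.000508944859662}
top [[494.30110714   0.         313.51351345]
 [  0.         494.30110714 243.1214375 ]
 [  0.           0.           1.        ]] [ 0.33553449 -0.14334742  1.16723145] [[-0.02732441 -0.98689333  0.15904382]
 [-0.99934091  0.0307723   0.0192562 ]
 [-0.02389796 -0.15841283 -0.98708372]]
side [[584.14742839   0.         317.28991158]
 [  0.         584.14742839 236.87125689]
 [  0.           0.           1.        ]] [ 1.3405131  -0.24869271  1.25798496] [[ 0.14503722  0.81380207 -0.56275251]
 [ 0.98938939 -0.12419497  0.07539399]
 [-0.00853524 -0.5677163  -0.82318003]]
```

View pics/top.png

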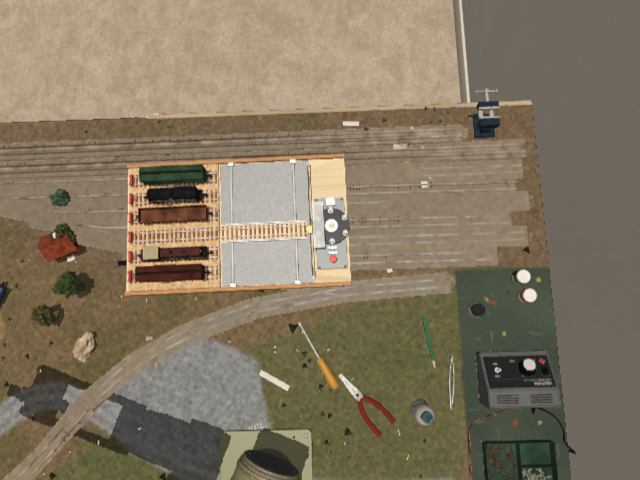

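View pics/side.png

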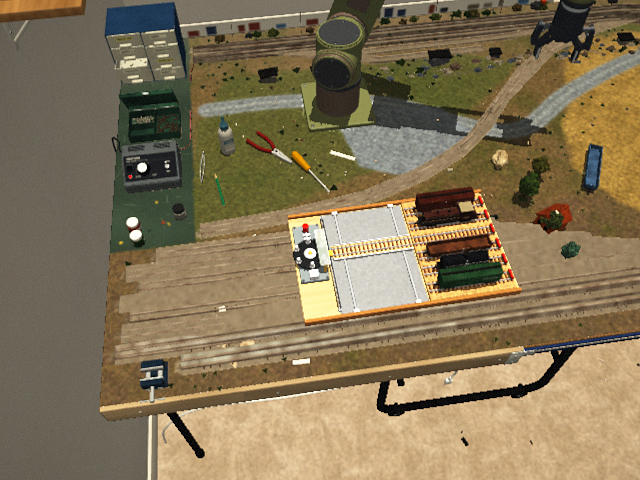

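The top picture shows, from the robot's side outwards, a red boxcar at row 272, a loco with a tan cab at row 253, the empty road at 236, the gondola at 215, the tank car at 194 and the green boxcar at 174. The wheel is near (332,226) and the red knob near (333,259). I'll enlarge both views to confirm this and to get the board's pose.

Run:
```python
import cv2
a=cv2.imread("pics/top.png")
cv2.imwrite("pics/t2.png",cv2.resize(a[145:305,115:365],None,fx=3.2,fy=3.2,interpolation=cv2.INTER_CUBIC))
cv2.imwrite("pics/t3.png",cv2.resize(a[180:290,300:365],None,fx=5.4,fy=5.4,interpolation=cv2.INTER_CUBIC))
```

```text
(no output)
```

View pics/t2.png

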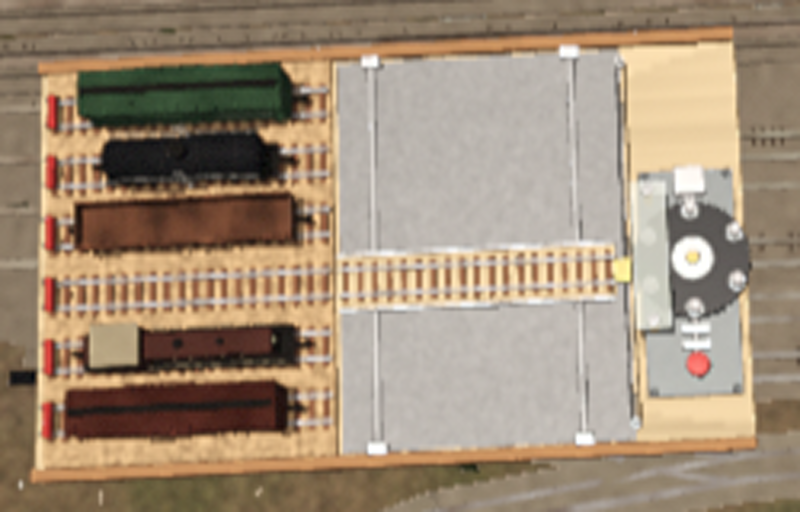

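View pics/t3.png

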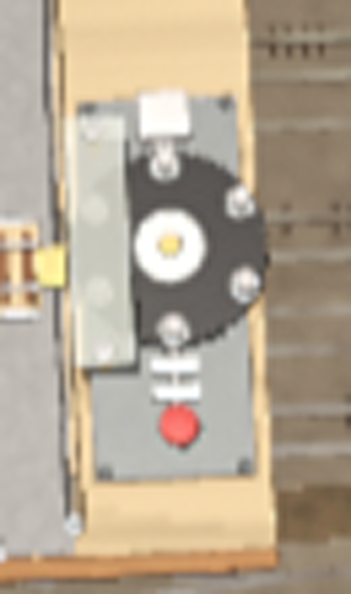

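The locomotive is on road 2, so the wheel needs one click negative, with the free edge moving to -x. In the 5.4x crop the studs are at (165,162), (240,200), (245,285) and (173,331), the hub at (170,243) and the knob at (179,425). I'll fit the board pose from these.

```bash
cat > h.py <<'E'
import numpy as np,pickle
def ray(c,u,v,z):
    d=np.array(c["attitude"])@np.linalg.inv(c["mtx"])@[u,v,1]; o=np.array(c["origin"])
    return (o+d*(z-o[2])/d[2])[:2]
E
python3 - <<'E'
from h import *
c=pickle.load(open("c.pkl","rb"))["top"]
P=[(165,162,.06,16,-262),(240,200,.06,-2,-293.2),(245,285,.06,-38,-293.2),(173,331,.06,-56,-262),(179,425,.056,-98,-262)]
W=np.array([ray(c,(u+.5)/5.4+299.5,(v+.5)/5.4+179.5,z) for u,v,z,_,_ in P])
# board corners (t2), outer edges
Q=[(733,30,.02,158,-302),(755,443,.02,-158,-302),(39,66,.02,158,215+9),(33,480,.02,-158,224)]
WQ=np.array([ray(c,(u+.5)/3.2+114.5,(v+.5)/3.2+144.5,z) for u,v,z,_,_ in Q])
print(WQ, [np.linalg.norm(WQ[a]-WQ[b]) for a,b in((0,1),(0,2),(1,3),(2,3))])
# yaw from long edges
a=[np.arctan2(*( (WQ[j]-WQ[i])*[-1,1])) for i,j in((0,2),(1,3))];print("yaw deg",np.degrees(a))
B=np.array([p[3:] for p in P])/1000
Wa=np.vstack([W,WQ[:]]);Ba=np.vstack([B,np.array([q[3:] for q in Q])/1000])
for w,b in((W,B),(Wa,Ba)):
    H=(b-b.mean(0)).T@(w-w.mean(0));U,_,V=np.linalg.svd(H);R=V.T@U.T;t=w.mean(0)-R@b.mean(0)
    print("yaw",np.degrees(np.arctan2(R[1,0],R[0,0])),"t",t,"\nres mm",((b@R.T+t-w)*1e3).round(1).tolist())
    for n,p in(("axis",(-20,-262)),("knob",(-98,-262))):print(n,R@np.array(p)/1e3+t)
E
```

```text
[[ 0.73616812 -0.19994068]
 [ 0.42393746 -0.20430187]
 [ 0.7264546   0.32825611]
 [ 0.41233494  0.32230124]] [np.float64(0.31226111865890593), np.float64(0.5282861042196904), np.float64(0.5267309146616811), np.float64(0.31417609805556074)]
yaw deg [1.05354817 1.26217923]
yaw 0.977590787489532 t [0.57017293 0.09978341] 
res mm [[0.1, 0.1], [0.1, -0.2], [0.7, -0.1], [0.9, -0.1], [-1.8, 0.4]]
axis [ 0.55464592 -0.16251968]
knob [ 0.47665727 -0.16385047]
yaw 0.8468329560223204 t [0.57228803 0.10009539] 
res mm [[1.6, 0.4], [1.6, 0.1], [2.2, 0.3], [2.4, 0.3], [-0.3, 0.9], [-1.4, 0.4], [-5.2, 0.1], [0.5, -1.9], [-1.3, -0.6]]
axis [ 0.55616244 -0.16217158]
knob [ 0.47817096 -0.16332438]
```

```bash
cat >> h.py <<'E'
from scipy.spatial.transform import Rotation as Ro
yaw=np.radians(1.0);Rb=np.array([[np.cos(yaw),-np.sin(yaw)],[np.sin(yaw),np.cos(yaw)]]);AX=np.array([.555,-.1625])
RT=np.array([[-np.sin(yaw),0,-np.cos(yaw)],[np.cos(yaw),0,-np.sin(yaw)],[0,-1,0]])
def show(s):
    R=s["orientation"];d=np.array(s["tool_pos"])
    print("t",round(s["time"],2),"tcp",d.round(4),"rel mm",((d[:2]-AX)@Rb*1e3).round(1),"F",np.round(s["force"],1),"grip",round(s["grip_width"],3))
def goal(s,w):
    R=np.array(s["orientation"]);print("shift",(R.T@(np.array(w)-s["tool_pos"])).round(4),"turn",Ro.from_matrix(R.T@RT).as_rotvec().round(4))
def rel(x,y,z): return [*(AX+Rb@[x/1e3,y/1e3]),z]
E
python3 - <<'E'
import cell
from h import *
print([n for n in dir(cell) if n[0]!='_'],getattr(cell,"tips_ahead",None))
s=cell.observe();show(s);goal(s,[.48,.28,.25]);goal(s,[.57,0,.22])
E
```

```text
['PlanningError', 'hand_in', 'observe', 'read_camera', 'tips_ahead'] 0.022
t 0.1 tcp [0.1757 0.5469 0.2525] rel mm [-366.9  715.9] F [-0.5  0.5  0.3] grip 0.995
shift [-0.161   0.0027 -0.3714] turn [-0.0004 -0.3283 -0.0018]
shift [-0.4     0.0332 -0.5427] turn [-0.0004 -0.3283 -0.0018]
```

Request:
jog_arm(plan=[[[-1, -0.161, 0, -0.371, 0, -0.12, 0], [-1, -0.161, 0, -0.371, 0, -0.24, 0], [-1, -0.161, 0, -0.371, 0, -0.328, 0], [-1, -0.161, 0, -0.371, 0, -0.328, 0], [-1, -0.161, 0, -0.371, 0, -0.328, 0]]])

```text
time: 0.52
tool_pos: [0.3296, 0.4114, 0.2526]
orientation: [[-0.018, -0.001, -1.0], [1.0, -0.002, -0.018], [-0.002, -1.0, 0.001]]
force: [1.0, 1.1, -0.7]
grip_width: 0.3
```

Run:
```python
import cell
from h import *
s=cell.observe();show(s);goal(s,[.48,.28,.25]);goal(s,[.58,0,.22])
```

```text
t 0.52 tcp [0.3296 0.4114 0.2526] rel mm [-215.3  577.7] F [ 1.   1.1 -0.7] grip 0.3
shift [-0.1341  0.0027 -0.1479] turn [-0.0013  0.001  -0.0023]
shift [-0.4159  0.0333 -0.2427] turn [-0.0013  0.001  -0.0023]
```

Request:
jog_arm(plan=[[[-1, -0.618, 0, -0.254, 0, 0, 0], [-1, -0.618, 0, -0.254, 0, 0, 0], [-1, -0.618, 0, -0.254, 0, 0, 0], [-1, -0.618, 0, -0.254, 0, 0, 0], [-1, -0.618, 0, -0.254, 0, 0, 0]]])

```text
time: 0.93
tool_pos: [0.4118, 0.2197, 0.253]
orientation: [[-0.019, -0.002, -1.0], [1.0, -0.003, -0.019], [-0.003, -1.0, 0.002]]
force: [0.8, -0.6, 0.1]
grip_width: 0.001
```

Run:
```python
import cell
from h import *
s=cell.observe();show(s);goal(s,rel(39,-40,.15))
```

```text
t 0.93 tcp [0.4118 0.2197 0.253 ] rel mm [-136.5  384.6] F [ 0.8 -0.6  0.1] grip 0.001
shift [-0.4246  0.1037 -0.1751] turn [-0.0018  0.0013 -0.0025]
```

Request:
jog_arm(plan=[[[-1, -0.425, 0, -0.175, 0, 0, 0], [-1, -0.425, 0, -0.175, 0, 0, 0], [-1, -0.425, 0, -0.175, 0, 0, 0], [-1, -0.425, 0, -0.175, 0, 0, 0], [-1, -0.425, 0, -0.175, 0, 0, 0]]])

```text
time: 1.35
tool_pos: [0.4944, 0.0284, 0.2533]
orientation: [[-0.019, -0.002, -1.0], [1.0, -0.002, -0.019], [-0.002, -1.0, 0.002]]
force: [0.7, -0.0, 0.3]
grip_width: 0.001
```

Request:
jog_arm(plan=[[[-1, -0.235, 0, -0.096, 0, 0, 0], [-1, -0.235, 0, -0.096, 0, 0, 0], [-1, -0.235, 0, -0.096, 0, 0, 0], [-1, -0.235, 0, -0.096, 0, 0, 0], [-1, -0.235, 0, -0.096, 0, 0, 0]]])

```text
time: 1.77
tool_pos: [0.5762, -0.1632, 0.2531]
orientation: [[-0.018, -0.003, -1.0], [1.0, -0.002, -0.018], [-0.002, -1.0, 0.003]]
force: [1.1, 0.7, 0.6]
grip_width: 0.005
```

Run:
```python
import cell
from h import *
s=cell.observe();show(s);goal(s,rel(39,-40,.15))
```

```text
t 1.77 tcp [ 0.5762 -0.1632  0.2531] rel mm [21.1 -1.1] F [1.1 0.7 0.6] grip 0.005
shift [-0.0388  0.1031 -0.0182] turn [-0.0031  0.0007 -0.0018]
```

Request:
jog_arm(plan=[[[-1, -0.039, 0, -0.019, -0.003, 0, -0.002], [-1, -0.039, 0.04, -0.019, -0.003, 0, -0.002], [-1, -0.039, 0.08, -0.019, -0.003, 0, -0.002], [-1, -0.039, 0.12, -0.019, -0.003, 0, -0.002], [-1, -0.039, 0.133, -0.019, -0.003, 0, -0.002]]])

```text
time: 2.18
tool_pos: [0.5912, -0.2011, 0.1134]
orientation: [[-0.017, -0.01, -1.0], [1.0, 0.005, -0.017], [0.005, -1.0, 0.01]]
force: [-0.8, 1.0, -0.8]
grip_width: -0.002
```

Run:
```python
import cell,cv2
from h import *
s=cell.observe();show(s);goal(s,rel(39,-40,.075))
c=cell.read_camera("wrist")
w=cv2.resize(c["frame"][:,:,::-1],(560,420))
t=cell.read_camera("side")["frame"][190:320,250:380,::-1]
cv2.imwrite("pics/w1.png",np.hstack([w[:, -400:] if 0 else w[:, 80:480],cv2.resize(t,(400,420),interpolation=cv2.INTER_CUBIC)]))
```

```text
t 2.18 tcp [ 0.5912 -0.2011  0.1134] rel mm [ 35.5 -39.2] F [-0.8  1.  -0.8] grip -0.002
shift [-0.001   0.0384 -0.0039] turn [-0.0104 -0.0005  0.0047]
```

View pics/w1.png

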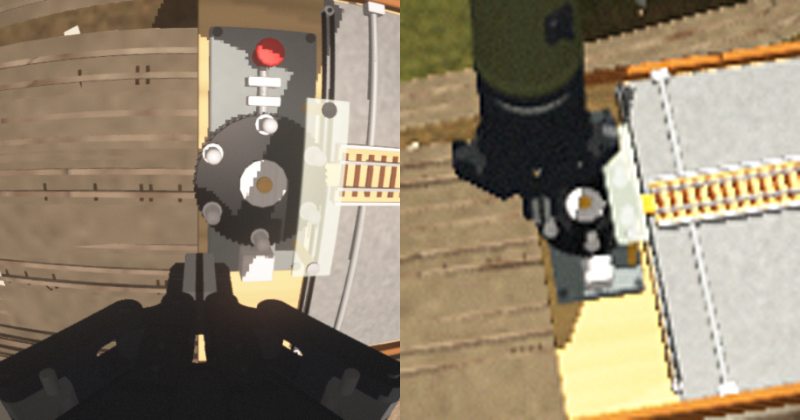

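The wrist picture shows the shut fingertips at (197,258), beyond the free edge, with the stud to push at about (212,213). The knob (268,52) and the cover are both well clear. Next I'll level the tool and lower it beside the stud.

Request:
jog_arm(plan=[[[-1, -0.001, 0, -0.004, -0.01, 0, 0.005], [-1, -0.001, 0.02, -0.004, -0.01, 0, 0.005], [-1, -0.001, 0.032, -0.004, -0.01, 0, 0.005], [-1, -0.001, 0.039, -0.004, -0.01, 0, 0.005], [-1, -0.001, 0.04, -0.004, -0.01, 0, 0.005]]])

```text
time: 2.7
tool_pos: [0.5963, -0.2018, 0.0758]
orientation: [[-0.018, 0.002, -1.0], [1.0, -0.001, -0.018], [-0.001, -1.0, -0.002]]
force: [-0.2, 0.1, 0.8]
grip_width: -0.006
```

Run:
```python
import cell,cv2
from h import *
s=cell.observe();show(s);goal(s,rel(-1.5,-40,.073))
c=cell.read_camera("wrist")
cv2.imwrite("pics/w2.png",cv2.resize(c["frame"][150:450,180:480,::-1],(600,600)))
```

```text
t 2.7 tcp [ 0.5963 -0.2018  0.0758] rel mm [ 40.6 -40. ] F [-0.2  0.1  0.8] grip -0.006
shift [0.     0.0027 0.0421] turn [ 0.0016  0.0005 -0.0013]
```

View pics/w2.png

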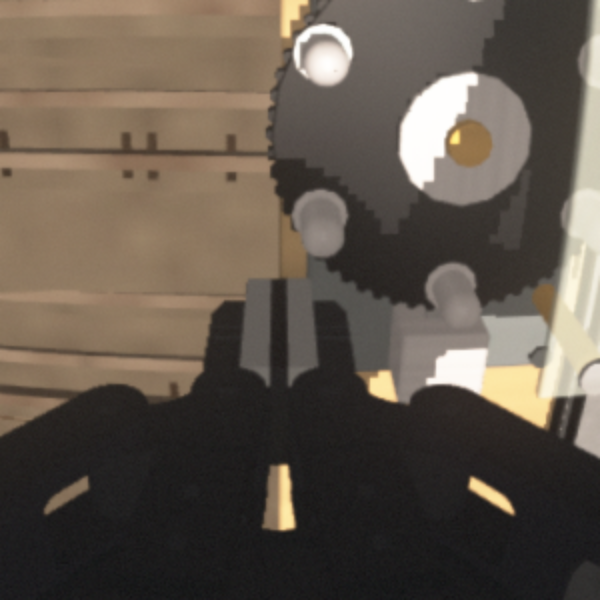

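The gap from the tip to the stud is about 5 mm, but they overlap by only about 3.5 mm across. I'll shift 5 mm inwards, then push.

Request:
jog_arm(plan=[[[-1, 0.005, 0.002, 0, 0, 0, 0], [-1, 0.005, 0.003, 0.004, 0, 0, 0], [-1, 0.005, 0.003, 0.008, 0, 0, 0], [-1, 0.005, 0.003, 0.013, 0, 0, 0], [-1, 0.005, 0.003, 0.018, 0, 0, 0]]])

```text
time: 3.17
tool_pos: [0.5808, -0.1986, 0.0746]
orientation: [[-0.018, 0.008, -1.0], [1.0, -0.005, -0.018], [-0.005, -1.0, -0.008]]
force: [2.5, -1.3, -0.8]
grip_width: 0.003
```

Run:
```python
import cell,cv2
from h import *
s=cell.observe();show(s);goal(s,rel(-1,-35,.073))
```

```text
t 3.17 tcp [ 0.5808 -0.1986  0.0746] rel mm [ 25.1 -36.6] F [ 2.5 -1.3 -0.8] grip 0.003
shift [0.0016 0.0013 0.0261] turn [ 0.0082  0.0008 -0.0047]
```

Request:
jog_arm(plan=[[[-1, 0.001, 0.001, 0.005, 0, 0, 0], [-1, 0.001, 0.001, 0.01, 0, 0, 0], [-1, 0.001, 0.001, 0.015, 0, 0, 0], [-1, 0.001, 0.001, 0.02, 0, 0, 0], [-1, 0.001, 0.001, 0.025, 0, 0, 0]]])

```text
time: 3.58
tool_pos: [0.5546, -0.1975, 0.0731]
orientation: [[-0.018, 0.007, -1.0], [1.0, -0.003, -0.018], [-0.004, -1.0, -0.007]]
force: [4.3, 2.4, 0.1]
grip_width: 0.002
```

Run:
```python
import cell,cv2
from h import *
s=cell.observe();show(s);goal(s,rel(-1,-35,.073))
```

```text
t 3.58 tcp [ 0.5546 -0.1975  0.0731] rel mm [ -1. -35.] F [4.3 2.4 0.1] grip 0.002
shift [-0.      0.0001 -0.    ] turn [ 0.0072  0.0005 -0.0036]
```

Request:
jog_arm(plan=[[[-1, 0, 0, 0, 0.007, 0, -0.004], [-1, 0, 0, -0.001, 0.007, 0, -0.004], [-1, -0.02, 0, -0.001, 0.007, 0, -0.004], [-1, -0.045, -0.01, -0.001, 0.007, 0, -0.004], [-1, -0.045, -0.045, 0, 0.007, 0, -0.004]]])

```text
time: 4.0
tool_pos: [0.5526, -0.2445, 0.1138]
orientation: [[-0.017, -0.009, -1.0], [1.0, 0.003, -0.017], [0.003, -1.0, 0.008]]
force: [0.3, 0.1, -0.0]
grip_width: 0.0
```

Run:
```python
import cell,cv2
from h import *
s=cell.observe();show(s)
a=cell.read_camera("wrist")["frame"][100:450,120:520,::-1]
b=cell.read_camera("top")["frame"][150:300,120:360,::-1]
cv2.imwrite("pics/w3.png",np.hstack([cv2.resize(a,(360,315)),cv2.resize(b,(440,315),interpolation=cv2.INTER_CUBIC)]))
```

```text
t 4.0 tcp [ 0.5526 -0.2445  0.1138] rel mm [ -3.8 -81.9] F [ 0.3  0.1 -0. ] grip 0.0
```

View pics/w3.png

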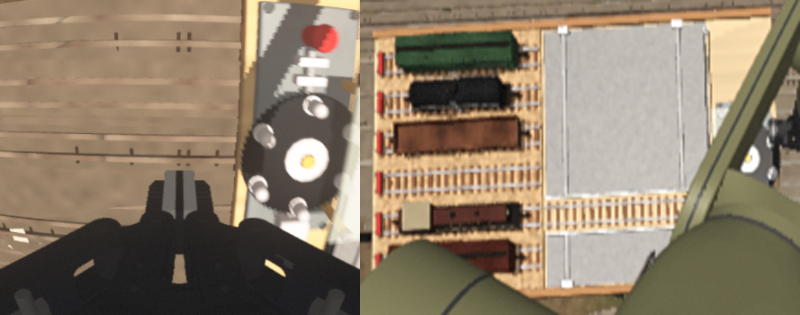

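The deck now lines up with road 2 and the locomotive: the track is at row ~213 in the right half and the loco at ~217. The bolt is still out. Next I'll go to the -x side of the knob.

Request:
jog_arm(plan=[[[-1, 0.02, 0, 0.03, -0.009, 0, 0.003], [-1, 0.045, 0, 0.06, -0.009, 0, 0.003], [-1, 0.07, 0, 0.09, -0.009, 0, 0.003], [-1, 0.082, 0, 0.102, -0.009, 0, 0.003], [-1, 0.082, 0, 0.102, -0.009, 0, 0.003]]])

```text
time: 4.52
tool_pos: [0.4486, -0.1608, 0.1203]
orientation: [[-0.018, 0.009, -1.0], [1.0, -0.003, -0.018], [-0.003, -1.0, -0.008]]
force: [-0.1, -0.9, -0.8]
grip_width: 0.0
```

Run:
```python
import cell,cv2
from h import *
s=cell.observe();show(s);goal(s,rel(-106,0,.062))
a=cell.read_camera("wrist")["frame"][100:450,120:520,::-1]
cv2.imwrite("pics/w4.png",cv2.resize(a,(600,525)))
```

```text
t 4.52 tcp [ 0.4486 -0.1608  0.1203] rel mm [-106.4    3.6] F [-0.1 -0.9 -0.8] grip 0.0
shift [-0.0034  0.0583  0.0001] turn [ 0.0085  0.0005 -0.0027]
```

View pics/w4.png

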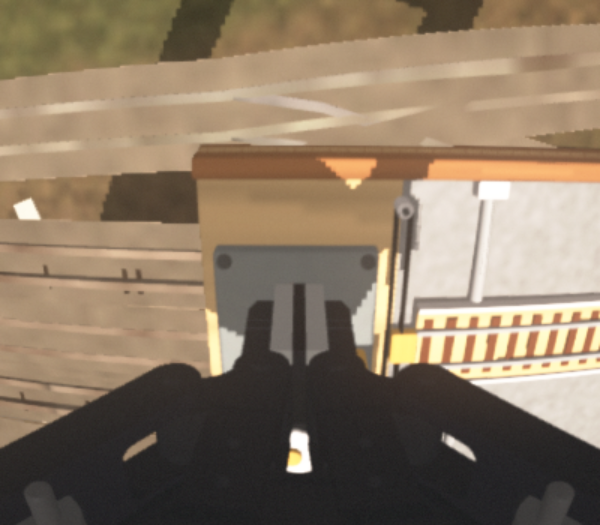

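The fingers are centred over the drive box plate, about 8 mm to the -x side of the knob, which they hide in this view. Lowering now.

Request:
jog_arm(plan=[[[-1, -0.003, 0.015, 0.001, 0.008, 0, -0.003], [-1, -0.003, 0.035, 0.001, 0.008, 0, -0.003], [-1, -0.003, 0.05, 0.001, 0.008, 0, -0.003], [-1, -0.003, 0.057, 0.001, 0.008, 0, -0.003], [-1, -0.003, 0.058, 0.001, 0.008, 0, -0.003]]])

```text
time: 4.98
tool_pos: [0.4522, -0.1665, 0.0616]
orientation: [[-0.018, 0.003, -1.0], [1.0, -0.002, -0.018], [-0.002, -1.0, -0.003]]
force: [0.5, 0.8, -0.2]
grip_width: 0.0
```

Run:
```python
import cell
from h import *
s=cell.observe();show(s);goal(s,rel(-85,0,.062))
```

```text
t 4.98 tcp [ 0.4522 -0.1665  0.0616] rel mm [-102.9   -2.2] F [ 0.5  0.8 -0.2] grip 0.0
shift [ 0.0022 -0.0004 -0.0179] turn [ 0.0032  0.0005 -0.0016]
```

Now I'll push in +x, slowly, watching the force.

Request:
jog_arm(plan=[[[-1, 0.002, 0, -0.003, 0, 0, 0], [-1, 0.002, 0, -0.006, 0, 0, 0], [-1, 0.002, 0, -0.009, 0, 0, 0], [-1, 0.002, 0, -0.012, 0, 0, 0], [-1, 0.002, 0, -0.014, 0, 0, 0]]])

```text
time: 5.4
tool_pos: [0.4668, -0.1645, 0.0621]
orientation: [[-0.018, 0.004, -1.0], [1.0, -0.002, -0.018], [-0.002, -1.0, -0.004]]
force: [-1.5, -0.7, 0.0]
grip_width: -0.004
```

Request:
jog_arm(plan=[[[-1, 0, 0, -0.001, 0, 0, 0], [-1, 0, 0, -0.002, 0, 0, 0], [-1, 0, 0, -0.003, 0, 0, 0]]])

```text
time: 5.65
tool_pos: [0.4698, -0.1644, 0.0623]
orientation: [[-0.018, 0.004, -1.0], [1.0, -0.002, -0.018], [-0.002, -1.0, -0.004]]
force: [-0.8, -0.7, 0.2]
grip_width: 0.0
```

Run:
```python
import cell
from h import *
s=cell.observe();show(s);goal(s,rel(-85,0,.062))
```

```text
t 5.65 tcp [ 0.4698 -0.1644  0.0623] rel mm [-85.2  -0.4] F [-0.8 -0.7  0.2] grip 0.0
shift [ 0.0004  0.0003 -0.0002] turn [ 0.004   0.001  -0.0024]
```

Request:
jog_arm(plan=[[[-1, 0, 0, -0.001, 0, 0, 0], [-1, 0, 0, -0.002, 0, 0, 0], [-1, 0, 0, -0.003, 0, 0, 0]]])

```text
time: 5.9
tool_pos: [0.4727, -0.1643, 0.0624]
orientation: [[-0.018, 0.004, -1.0], [1.0, -0.002, -0.018], [-0.002, -1.0, -0.004]]
force: [-2.6, -1.5, 1.4]
grip_width: 0.003
```

Request:
jog_arm(plan=[[[-1, 0, 0, -0.001, 0, 0, 0], [-1, 0, 0, -0.002, 0, 0, 0]]])

```text
time: 6.07
tool_pos: [0.4729, -0.1641, 0.0622]
orientation: [[-0.019, 0.0, -1.0], [1.0, -0.002, -0.019], [-0.002, -1.0, -0.0]]
force: [-7.4, -2.5, 4.2]
grip_width: 0.004
```

The bolt has reached its stop: the force rose to 7 N with only 0.2 mm of movement. I'll push once more, then draw back and up.

Request:
jog_arm(plan=[[[-1, 0, 0, -0.002, 0, 0, 0], [-1, 0, 0, -0.002, 0, 0, 0], [-1, 0, 0, -0.002, 0, 0, 0]]])

```text
time: 6.32
tool_pos: [0.4729, -0.164, 0.062]
orientation: [[-0.02, -0.004, -1.0], [1.0, -0.002, -0.02], [-0.002, -1.0, 0.004]]
force: [-6.2, -2.1, 3.9]
grip_width: 0.006
```

Request:
jog_arm(plan=[[[-1, 0, 0, 0.01, 0, 0, 0], [-1, 0, 0, 0.025, 0, 0, 0], [-1, 0, -0.03, 0.03, 0, 0, 0], [-1, 0, -0.065, 0.03, 0, 0, 0], [-1, 0, -0.1, 0.03, 0, 0, 0]]])

```text
time: 6.73
tool_pos: [0.442, -0.1638, 0.1626]
orientation: [[-0.019, -0.005, -1.0], [1.0, -0.0, -0.019], [0.0, -1.0, 0.005]]
force: [1.4, -0.4, 1.0]
grip_width: -0.0
```

Request:
jog_arm(plan=[[[-1, -0.04, 0, 0, 0, 0, 0], [-1, -0.08, 0, 0, 0, 0, 0], [-1, -0.12, 0, 0.0, 0, 0, 0], [-1, -0.15, 0, 0, 0, 0, 0], [-1, -0.15, 0, 0, 0, 0, 0]]])

```text
time: 7.15
tool_pos: [0.4465, -0.3204, 0.1633]
orientation: [[-0.015, -0.001, -1.0], [1.0, -0.006, -0.015], [-0.006, -1.0, 0.001]]
force: [0.4, 0.6, -0.5]
grip_width: 0.001
```

Run:
```python
import cell,cv2
from h import *
s=cell.observe();show(s)
a=cell.read_camera("side")["frame"][185:325,285:525,::-1]
b=cell.read_camera("top")["frame"][150:300,120:360,::-1]
cv2.imwrite("pics/w5.png",np.vstack([cv2.resize(x,(520,300),interpolation=cv2.INTER_CUBIC) for x in(a,b)]))
```

```text
t 7.15 tcp [ 0.4465 -0.3204  0.1633] rel mm [-111.2 -156. ] F [ 0.4  0.6 -0.5] grip 0.001
```

View pics/w5.png

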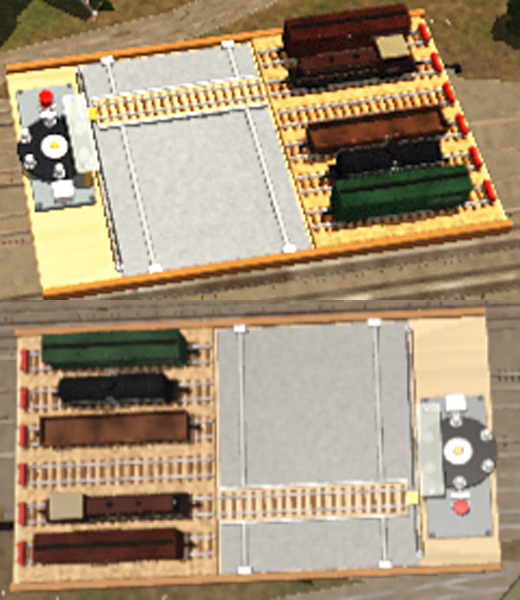

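The deck is in line with the locomotive's track, and the knob sits close to the wheel. I'll measure how far the knob travelled in the top view before handing in.

Run:
```python
import cell,cv2
from h import *
c0=pickle.load(open("c.pkl","rb"))["top"];c1=cell.read_camera("top")
P=[]
for c in(c0,c1):
    f=c["frame"][245:275,322:350].astype(int);w=np.clip(f[...,0]-1.6*f[...,1:].max(-1),0,None)
    w[w<30]=0
    y,x=np.mgrid[245:275,322:350];P.append(ray(c,(x*w).sum()/w.sum(),(y*w).sum()/w.sum(),.056))
print("knob travel mm",((P[1]-P[0])*1e3).round(1))
if (P[1]-P[0])[0]>.0095: show(cell.observe());print(cell.hand_in())
```

```text
knob travel mm [11.8  0.2]
t 7.3 tcp [ 0.4444 -0.3135  0.1622] rel mm [-113.2 -149.1] F [ 0.6 -0.2  0. ] grip -0.001
the job is handed in; nothing more can be done
None
```

The job is done and handed in at about 7.3 s; `hand_in()` gives no verdict. The locomotive stands on road 2, so I flicked the wheel one click towards -x. That brought the deck from road 3 into line with road 2. I then pushed the red bolt home and drew the arm back clear.

- **Deck:** by eye, its track lines up with the locomotive's track in the final top and side pictures. I did not measure the offset in millimetres.
- **Bolt:** the finger met a hard stop, with the force rising to about 7 N. The top camera shows the knob moved 11.8 mm of its 12 mm.
- **Surroundings:** the rolling stock looks unmoved in the final pictures. I did not check the paint pot afterwards; the arm stayed over the board and just beyond its drive end.
- **Arm:** it was clear at the end, with contact force within sensor noise.
- **Disagreement:** the bolt's stop came about 2–3 mm further in than my fitted board pose predicted, which roughly matches the 2 mm calibration error. No check failed.

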